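# Open a child-safe tablet bottle one-handed

## Robot

A 6-joint arm with a two-finger parallel gripper is mounted at the origin on a cart in front of the work surface, level with it; the furniture and walls round the work are solid. World frame = base frame: x ahead of the robot, y to its left, z up, the work surface at z = 0. Lengths are in m, angles in rad, forces in N, time in s.
With the tool pointing down it reaches from about 0.375 to 0.9 m from the base axis. Payload 3.1 kg.
Tool frame: the origin (TCP) lies where the fingers leave the gripper's body, on its centre line; the fingertips stand 70 mm ahead of it and the grasp point (between the pads) lies 51 mm ahead of it; z points along the fingers, y is the line along which they close (so a half turn about z gives the same grasp; the last joint's range is limited). The gripper opens to 87 mm and grips with 3 to 60 N. Pads are 19 mm wide; open, the fingers measure 117 mm over their backs; the gripper's body (75 mm by 190 mm) begins 51 mm behind the grasp point.
Start: joints at [1.115, 0.527, 1.433, -0, 1.181, -0.178], TCP at [0.171, 0.601, 0.292] pointing down, gripper open.
Joint ranges: [-3.08, 3.08], [-0.75, 2.2], [0.22, 2.44], [-1.43, 4.57], [0, 2.65], [-2.85, 2.85]. Speed limits (rad/s): [2.79, 2.79, 3.14, 3.14, 3.14, 3.14].

## Interface

Orientations are given as a unit quaternion [x, y, z, w].
In Python, from rig import robot gives the robot as it stands.
- The arm moves only by the tool send_rows, never from a script. Its argument "deltas" is text: rows parted by semicolons, each of 7 numbers parted by spaces: the shift along the tool's x, y, z in mm, then the turn, a rotation vector about the tool's x, y, z in degrees, then the opening, from 0 (shut) to 1 (fully open). A call has 1 to 10 rows; each row shifts and turns the commanded pose from where the row before left it, along the tool's axes as they then stand; what a row does not reach is not made up. A row lasts 1/8 s, in which the tool goes at most 62.5 mm and 10.7 degrees, less where a joint would pass 70% of its speed; a pose out of reach is approached as far as the arm can. A call is refused whole if a number of a shift passes 62.5 or a number of a turn 10.7, either way. A call with a gripper value outside its range is refused whole. The fingers move at their own pace and stop on an object; "newtons" is the grip in N (left out, the last holds). Time passes only in rows, so rows that do not move let the fingers close. It gives the time, the measured TCP pose, the force, the opening and the grip force at its end, in the units of the state.
- robot.get_obs(): the state, without advancing time (a new reading comes with each control period).
- robot.camera(name): name is "scene" or "top" or "wrist"; returns a dict with "image" (420x560x3 uint8, red, green, blue), "depth" (420x560 float32, m along the optical axis (not along the pixel's ray), 0 where there is no reading), "fovy" (degrees; the focal length in pixels is half the picture's height over the tangent of half this angle, whatever the lens; pixels are square), "cx", "cy" (the principal point, pixels), "k1" (the pictures are not rectified: a ray, as slopes to the right and down, at radius r is drawn at 1 + k1 r^2 times it, then the intrinsics apply), "rvec" (rotation vector, rad) and "tvec" (3), from world to camera coordinates, as OpenCV has them. Camera axes: x right, y down, z forward; pixel columns grow to the right and rows downward; lengths in m; the calibration is good to about 2 mm. A picture is of the moment at which its call begins.
- robot.hand_in(): hands the job in; it is judged then, once.
Trained networks look in the newest picture that a camera, given by its name, has taken for a name from the list of things; names that differ only in an ending like _2 or _b are one class to them, and where a whole thing is asked for, a point or a joint stands for the part that bears it (a point fixed in the world has none). Each returns a list of dicts, best first, with "p" (0 to 1); they miss things now and then, are a little off and sometimes report something else, mostly with a low value. They report only what shows in the picture. A call takes as long as a camera call. They do not tell look-alikes from the thing itself.
- robot.find_in(camera, thing): "box" ([left, top, right, bottom] in pixels, round what is visible of it).
- robot.cut_out(camera, thing): "region" (420x560 bool, what is visible of it) and "box" ([left, top, right, bottom] in pixels, round what is visible of it).
The state is a dict: "time": time; "q": joint angles; "joint_velocities": joint speeds; "joint_torque": joint torques, N m; "position": TCP position; "tool_rot": TCP orientation; "ft_force": force on the tool from outside, world axes, zero at the start; "moment": the same for the moment, N m; "grip_width": finger opening in m; "grip_force": force on a finger pad.
Only numpy, scipy, OpenCV 4.12 (cv2) and the standard library are available. Lean on these libraries where they do the work, as an engineer would, in place of code of your own. Each camera call takes 0.05 s, during which the arm holds its last target. There are 200 camera calls.

## Task

Get the tablet bottle open one-handed: stand the square white bottle, cap still on, down in the well of the grey bottle stand so that it cannot turn, then press its safety cap down, twist it counter-clockwise until it is free and lift it off. Finish still holding the cap level about 5 cm straight above the mouth of the open bottle, which stays standing in the stand; do not let go of the cap, and leave the other things on the worktop where they are.

Things in the scene. Friction and masses are not known exactly. Their poses are not given: they have to be found in the camera images.
- tablet_bottle: Loose white tablet bottle, 0.13 to 0.21 kg, upright on the worktop at the start. Square body 56 x 56 mm (corner radius 9), sides square to its x and y, 78 mm high; shoulder sloping in to 36 mm diameter at 90 mm; neck 29 mm diameter, rim at 114.5 mm; 128 mm high with cap. Origin: centre of the underside, z up. Fits the stand at any quarter turn.
- cap: Loose white ribbed push-and-turn cap, 0.04 kg, 44 mm diameter, 32 mm high, locked on the bottle. Origin: centre of its open lower edge (96 mm above the bottle's underside when locked), z up. The shoulder slopes away 8 to 18 mm below that edge: fingertips should not reach far below it. Locked, the bottle hangs firmly from it (lift it by the cap) and turns with it, 5 degrees play.
- cap_top (a point): Centre of the cap's flat top, 32 mm above its lower edge. To open: press the cap down 4 to 6 mm into the bottle, turn it counter-clockwise seen from above (positive about z) by 65 degrees relative to the bottle (55 to 75 will do, an end stop follows; 0.1 to 0.3 N m), lift straight up. Pressed under 3.5 mm or turned the other way it stays locked.
- seal_disc: Spring-loaded disc hidden inside the cap, resting on the bottle's rim: it pushes the cap up with 5 N at rest, 9 N pressed 4 mm, 12 N at the hard stop, 6.5 mm; push with 12 to 20 N. After 20 degrees of turn, ledges on the neck keep the cap down without pressing; past 55 degrees the spring lifts it some 5 mm.
- bottle_mouth (a point): Centre of the bottle's rim, on its axis, 114.5 mm above its underside; the lifted cap is judged from here. Seated in the stand, the bottle can follow the turning cap by up to 6 degrees either way before the well stops it, so turn the hand about 72 degrees.
- bottle_stand: Grey plastic stand held fast on the worktop by suction cups: foot 100 x 100 mm, 51 mm high. Square well 60 x 60 mm inside (2 mm clearance on each side of the bottle), sides square to the stand's x and y; floor at 10 mm, straight walls to 41 mm, then a flared lip widening to 70 mm at 51 mm that guides the bottle in. Origin: centre of its underside, on the worktop.
- stand_floor (a point): Centre of the well's floor, 10 mm above the worktop, axes as the stand's. The bottle's origin comes here when seated (cap's lower edge then 106 mm, cap top 138 mm above the worktop).
- honey_bottle: Bystander: honey squeeze bottle, 59 x 70 x 164 mm, red flip cap. Leave alone.
- spice_jar: Bystander: square spice jar with round black lid, 44 x 44 x 107 mm. Leave alone.
- salt_shaker: Bystander: glass shaker with grey top, 44 mm wide, 90 mm high. Leave alone.
- pepper_mill: Bystander: turned wooden mill, 58 mm wide, 170 mm high. Leave alone.
- tea_canister: Bystander: small round cream canister, 97 mm wide, 120 mm high. Leave alone.
- lemon: Bystander: lemon, 72 x 55 x 56 mm. Leave alone.
- teaspoon: Bystander: steel teaspoon lying flat, 132 x 28 x 11 mm. Leave alone.
Not all that is in view belongs to the job. Of the things shaped like the cap, the white one is meant.

How it is judged:
By the outcome, as a careful person would: the job done as asked, in the order asked, and still so for the second after the job is handed in, while the arm keeps its last pose, push and grip.
It also fails if it takes over 48 s, if anything falls off the work surface, if the arm or the gripper's body presses on something with over 40 N, if the wrist force passes 120 N, or if a joint passes its speed limit or range.

## Working session

There is one attempt and no reset: what is moved stays moved. The work goes in short steps, Python scripts to look and compute and a tool call to move; the robot and the scene stay as the last step left them, time stands still between calls to the robot, and variables do not carry over. Pictures are saved under pics/ and viewed, at most 10 in all, crops included, and the job is handed in when it is done.

Besides the shell and the picture viewer there is one more tool, called after "Request:" as name(argument=value, ...) on one line, values as JSON. send_rows: Moves the arm, as the interface text tells. Its arguments: {"type":"object","properties":{"deltas":{"type":"string"},"newtons":{"type":"number"}},"required":["deltas"]}

```bash
mkdir -p pics; cat > h.py <<'E'
import numpy as np, cv2
from rig import robot
from scipy.spatial.transform import Rotation as R
def grab(n):
    c=robot.camera(n); c['f']=210/np.tan(np.radians(c['fovy'])/2); return c
def cloud(c,mask=None):
    d=c['depth']; m=d>0
    if mask is not None: m&=mask
    v,u=np.nonzero(m); K=np.array([[c['f'],0,c['cx']],[0,c['f'],c['cy']],[0,0,1.]])
    p=cv2.undistortPoints(np.stack([u,v],1).astype(np.float64)[:,None],K,np.array([c['k1'],0,0,0.]))[:,0]
    z=d[v,u]; P=np.c_[p*z[:,None],z]
    Rm=cv2.Rodrigues(np.array(c['rvec'],float))[0]
    return (P-np.array(c['tvec']).ravel())@Rm,u,v
def save(c,n): cv2.imwrite('pics/'+n+'.png',c['image'][:,:,::-1])
E
python3 - <<'E'
from h import *
for n in ['top','scene']:
    c=grab(n); save(c,n+'0')
    for t in ['tablet_bottle','cap','bottle_stand']:
        for r in robot.cut_out(n,t)[:3]:
            P,u,v=cloud(c,r['region'])
            print(n,t,round(r['p'],2),r['box'],np.median(P,0).round(3),np.percentile(P,2,axis=0).round(3),np.percentile(P,98,axis=0).round(3))
print(robot.get_obs())
E
```

```text
top cap 0.79 [232.7, 235.1, 247.0, 253.1] [0.477 0.041 0.129] [0.457 0.021 0.121] [0.495 0.06  0.135]
top cap 0.72 [202.4, 238.1, 219.5, 252.1] [0.468 0.129 0.033] [0.451 0.11  0.028] [0.487 0.147 0.04 ]
top bottle_stand 0.63 [310.6, 224.4, 351.2, 264.7] [ 0.47  -0.192  0.014] [ 0.421 -0.242  0.005] [ 0.516 -0.143  0.056]
scene tablet_bottle 0.87 [273.1, 256.9, 303.4, 295.7] [0.465 0.067 0.057] [0.448 0.022 0.006] [0.498 0.073 0.088]
scene cap 0.98 [263.6, 297.7, 285.8, 321.3] [0.467 0.138 0.029] [0.449 0.108 0.   ] [0.491 0.152 0.033]
scene cap 0.77 [279.7, 244.0, 298.4, 262.9] [0.474 0.052 0.125] [0.456 0.025 0.1  ] [0.495 0.065 0.129]
scene bottle_stand 0.91 [303.7, 196.8, 353.2, 241.2] [ 0.47  -0.185  0.023] [ 0.423 -0.23   0.004] [ 0.518 -0.14   0.051]
scene bottle_stand 0.23 [275.6, 238.1, 297.5, 262.8] [0.474 0.052 0.125] [0.456 0.025 0.097] [0.496 0.065 0.129]
{'time': 0.4, 'q': array([ 1.11548573e+00,  5.27684130e-01,  1.43287460e+00, -2.42720306e-05,
        1.18138387e+00, -1.78517791e-01]), 'joint_velocities': array([-0.00096414, -0.00145489, -0.00411076,  0.00125163,  0.00149453,
       -0.00025504]), 'joint_torque': array([-4.01520147e-04, -4.39503944e+01, -1.76655900e+01,  6.33541052e-02,
        5.30085352e-02, -5.21132756e-05]), 'position': array([0.17073766, 0.60112249, 0.29207947]), 'tool_rot': array([ 1.37950460e-01,  9.90439115e-01, -1.69757757e-04, -4.38601666e-05]), 'ft_force': array([1.15080625, 1.07825437, 0.18319065]), 'moment': array([ 0.02021988,  0.04427482, -0.04081009]), 'grip_force': 0.0, 'grip_width': 0.08693957683569313}
```

```bash
python3 - <<'E'
import cv2
a=cv2.imread('pics/top0.png'); b=cv2.imread('pics/scene0.png')
cv2.imwrite('pics/v1.png',cv2.resize(a[170:320,140:400],(780,450),interpolation=2))
cv2.imwrite('pics/v2.png',cv2.resize(b[140:380,180:440],(650,600),interpolation=2))
E
```

```text
(no output)
```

View pics/v1.png

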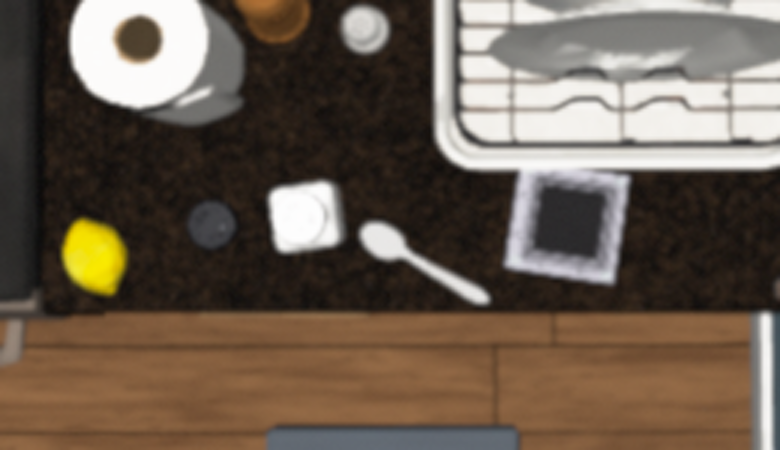

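View pics/v2.png

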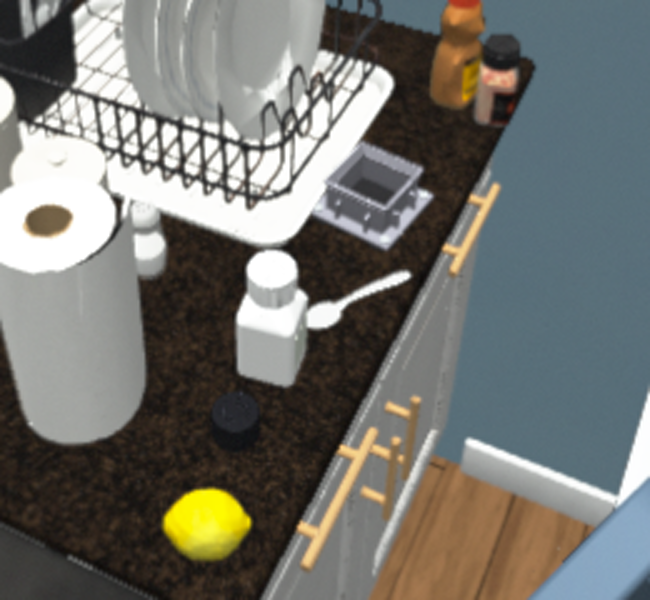

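The picture shows the white bottle with its cap at about (302, 217) in the crop, and the stand at (570, 225) directly in front of the dish rack. The dark cap at (211, 224) is a decoy. Next I'll measure the yaws and the rack clearance.

```bash
python3 - <<'E'
from h import *
c=grab('top'); P,u,v=cloud(c)
def rect(m,t):
    if m.sum()<5: print(t,m.sum());return
    r=cv2.minAreaRect((P[m,:2]*1000).astype(np.float32)); print(t,m.sum(),np.round(r[0],1),np.round(r[1],1),round(r[2],1))
x,y,z=P.T
nb=(abs(x-.475)<.06)&(abs(y-.045)<.06)
rect(nb&(z>.115),'cap'); rect(nb&(z>.03)&(z<.085),'body')
rect(nb&(z>.03),'bottle all')
ns=(abs(x-.47)<.06)&(abs(y+.192)<.06)
print(np.histogram(z[ns],bins=np.arange(-.01,.07,.005)))
rect(ns&(z>.035)&(z<.06)&(x<.53),'rim'); rect(ns&(z>.002)&(x<.53),'foot')
rect(ns&(z>.0)&(z<.02)&(abs(x-.47)<.03)&(abs(y+.192)<.03),'well')
for n in ['top','scene']:
    if n=='scene': c=grab(n);P,u,v=cloud(c);x,y,z=P.T
    for lo,hi in [(.02,.1),(.1,.16),(.16,.2),(.2,.3),(.3,.5)]:
        m=(z>lo)&(z<hi)&(abs(y+.19)<.15)&(x>.45)&(x<.9)
        m2=(z>lo)&(z<hi)&(abs(y-.042)<.13)&(x>.51)&(x<.9)
        print(n,lo,'stand minx',np.percentile(x[m],1).round(3) if m.sum()>3 else None,m.sum(),'bottle minx',np.percentile(x[m2],1).round(3) if m2.sum()>3 else None,m2.sum())
E
```

```text
cap 248 [476.3  41.4] [42.9 42.8] 62.4
body 169 [476.2  42. ] [56.1 56.2] 8.9
bottle all 468 [476.2  42. ] [56.1 56.2] 8.9
(array([ 10, 130, 260, 291, 502, 171,  92,  42,  22,  17,  51, 116, 161,
        44,   0]), array([-0.01 , -0.005,  0.   ,  0.005,  0.01 ,  0.015,  0.02 ,  0.025,
        0.03 ,  0.035,  0.04 ,  0.045,  0.05 ,  0.055,  0.06 ,  0.065]))
rim 389 [ 472.2 -193.8] [81.1 83.1] 80.9
foot 1655 [ 470.9 -191.9] [119.9 118.2] 89.9
well 440 [ 471.1 -192.3] [59.5 57.8] 88.9
top 0.02 stand minx 0.457 2277 bottle minx 0.544 1144
top 0.1 stand minx 0.537 2364 bottle minx 0.565 1517
top 0.16 stand minx 0.615 1350 bottle minx 0.561 203
top 0.2 stand minx 0.621 1862 bottle minx 0.563 1104
top 0.3 stand minx 0.72 486 bottle minx 0.72 514
scene 0.02 stand minx 0.455 3253 bottle minx 0.562 2165
scene 0.1 stand minx 0.537 3038 bottle minx 0.562 2671
scene 0.16 stand minx 0.616 1399 bottle minx 0.562 1230
scene 0.2 stand minx 0.623 2825 bottle minx 0.563 2270
scene 0.3 stand minx 0.719 1051 bottle minx 0.72 1674
```

Request:
send_rows(deltas="-28 -28 0 0 0 0 1;-28 -28 0 0 0 0 1;-28 -28 0 0 0 0 1;-28 -28 0 0 0 0 1;-28 -28 0 0 0 0 1;-28 -28 0 0 0 0 1;-28 -28 0 0 0 0 1;-28 -28 0 0 0 0 1", newtons=50)

```text
time: 1.5
position: [0.3257, 0.3235, 0.2926]
tool_rot: [0.138, 0.99, 0.0, 0.0]
ft_force: [0.6, 0.4, -0.3]
grip_width: 0.0868
grip_force: 0.0
```

Request:
send_rows(deltas="-28 -28 0 0 0 0 1;-28 -28 0 0 0 0 1;-28 -28 0 0 0 0 1;-28 -28 0 0 0 0 1;-28 -28 0 0 0 0 1;-28 -28 0 0 0 0 1;-28 -28 0 0 0 0 1;0 0 0 0 0 0 1;0 0 0 0 0 0 1")

```text
time: 2.62
position: [0.4595, 0.0826, 0.2922]
tool_rot: [0.138, 0.99, 0.0, -0.001]
ft_force: [-0.3, 0.3, -0.6]
grip_width: 0.087
grip_force: 0.0
```

```bash
cat >> h.py <<'E'
def yaw():
    return np.degrees(np.arctan2(*R.from_quat(robot.get_obs()['tool_rot']).as_matrix()[[1,0],1]))
def togo(t):
    o=robot.get_obs(); M=R.from_quat(o['tool_rot']).as_matrix()
    print('pos',(1000*o['position']).round(1),'yaw',yaw().round(2),'tilt',M[:,2].round(4),'tool delta mm',(M.T@(np.array(t)-o['position'])*1000).round(1),'t',o['time'])
E
python3 - <<'E'
from h import *
togo([.476,.042,.168])
c=grab('wrist'); save(c,'w1'); P,u,v=cloud(c); x,y,z=P.T
nb=(abs(x-.475)<.06)&(abs(y-.045)<.06)
for t,m in [('cap',nb&(z>.12)&(z<.14)),('all',nb&(z>.02)&(z<.14)),('body',nb&(z>.02)&(z<.08))]:
    if m.sum()>5:
        r=cv2.minAreaRect((P[m,:2]*1000).astype(np.float32)); print(t,m.sum(),np.round(r[0],1),np.round(r[1],1),r[2],z[m].max())
R_=cv2.Rodrigues(np.array(c['rvec']))[0]; print('cam',-R_.T@np.array(c['tvec']).ravel())
E
```

```text
pos [459.5  82.6 292.2] yaw 74.11 tilt [-1.e-03  5.e-04 -1.e+00] tool delta mm [-27.2 -34.6 124.1] t 2.625
cap 1798 [476.5  43.3] [44.2 41. ] 76.7104263305664 0.12953017890519294
all 3715 [477.1  43. ] [55.4 55.4] 8.153162002563477 0.12953017890519294
body 1037 [477.1  43. ] [55.4 55.4] 8.153162002563477 0.07995905165982238
cam [0.39295715 0.10072862 0.38444036]
```

View pics/w1.png

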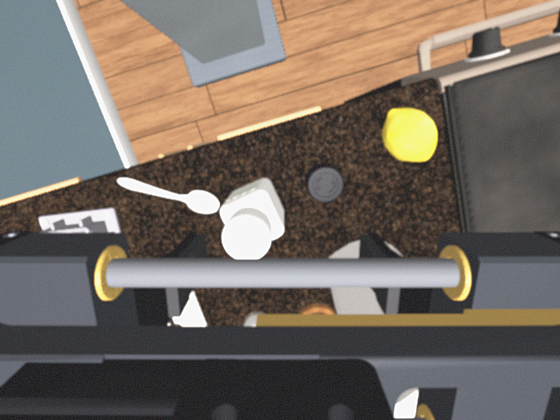

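The wrist view shows the white cap at about (247, 234) with the square body behind it at (255, 200), plus the dark decoy cap at (325, 184). It agrees with the top view.

Request:
send_rows(deltas="-14 -17 0 0 0 0 1;-14 -17 0 0 0 0 1;0 0 30 0 0 4 1;0 0 30 0 0 0 1;0 0 0 0 0 0 1")

```text
time: 3.3
position: [0.4757, 0.0433, 0.2307]
tool_rot: [0.172, 0.985, -0.0, -0.003]
ft_force: [-0.9, -0.0, 0.3]
grip_width: 0.0872
grip_force: 0.0
```

```bash
python3 - <<'E'
from h import *
togo([.4765,.0425,.168])
E
```

```text
pos [475.7  43.3 230.7] yaw 70.24 tilt [-0.0057  0.001  -1.    ] tool delta mm [-1.4 -0.4 62.7] t 3.3
```

Request:
send_rows(deltas="-1 0 31 0 0 0 1;0 0 31 0 0 0 1;0 0 0 0 0 0 1;0 0 0 0 0 0 0.3;0 0 0 0 0 0 0.3;0 0 0 0 0 0 0.3;0 0 0 0 0 0 0.3;0 0 0 0 0 0 0.3", newtons=50)

```text
time: 4.3
position: [0.4787, 0.0417, 0.1705]
tool_rot: [0.173, 0.985, 0.0, 0.0]
ft_force: [0.5, 1.3, 1.3]
grip_width: 0.0451
grip_force: 0.4
```

Request:
send_rows(deltas="2 0 2 0 0 0 0.6;0 0 0 0 0 0 0.4;0 0 0 0 0 0 0;0 0 0 0 0 0 0;0 0 0 0 0 0 0;0 0 0 0 0 0 0", newtons=50)

```text
time: 5.05
position: [0.4766, 0.0424, 0.1681]
tool_rot: [0.172, 0.985, -0.0, -0.0]
ft_force: [-0.3, 0.7, -3.3]
grip_width: 0.0432
grip_force: 50.0
```

```bash
python3 - <<'E'
from h import *
togo([.4765,.0425,.168])
E
```

```text
pos [476.6  42.4 168.1] yaw 70.14 tilt [-5.e-04 -0.e+00 -1.e+00] tool delta mm [0.1 0.1 0.1] t 5.05
```

Request:
send_rows(deltas="0 0 -20 0 0 0 0;0 0 -30 0 0 0 0;0 0 -30 0 0 0 0;-9 -26 0 0 0 0 0;-9 -26 0 0 0 4 0;-9 -26 0 0 0 5 0;-9 -26 0 0 0 8 0;0 0 0 0 0 0 0;0 0 0 0 0 0 0")

```text
time: 6.18
position: [0.4687, -0.0667, 0.2481]
tool_rot: [0.316, 0.949, 0.0, -0.0]
ft_force: [-0.7, -0.1, -2.2]
grip_width: 0.0441
grip_force: 50.0
```

```bash
python3 - <<'E'
from h import *
togo([.472,-.1925,.24])
c=grab('wrist'); save(c,'w2'); P,u,v=cloud(c); x,y,z=P.T
im=c['image']
print(robot.get_obs()['grip_width'],robot.get_obs()['grip_force'],robot.get_obs()['ft_force'])
ns=(abs(x-.47)<.065)&(abs(y+.192)<.065)
for t,m in [('rim',ns&(z>.044)&(z<.056)&(abs(x-.47)<.05)&(abs(y+.192)<.05)),('foot',ns&(z>.003)&(z<.056)),('floor',ns&(z>.006)&(z<.014)&(abs(x-.47)<.04)&(abs(y+.192)<.04))]:
    if m.sum()>5:
        q=P[m]
        r=cv2.minAreaRect((q[:,:2]*1000).astype(np.float32)); print(t,m.sum(),np.round(r[0],1),np.round(r[1],1),r[2])
np.save('w2.npy',np.c_[P,u,v])
E
```

```text
pos [468.7 -66.7 248.1] yaw 53.19 tilt [-6.e-04  7.e-04 -1.e+00] tool delta mm [-78.  -98.7   8.1] t 6.175
0.043322444901917785 49.999444233690156 [ 0.61510899 -0.75695122 -2.27159556]
rim 237 [ 452.7 -154.1] [37.4 17.9] 13.43906307220459
foot 1968 [ 463.3 -163.2] [118.   72.2] 18.222869873046875
floor 591 [ 455.7 -175.5] [51.5 47.4] 0.5857223272323608
```

View pics/w2.png

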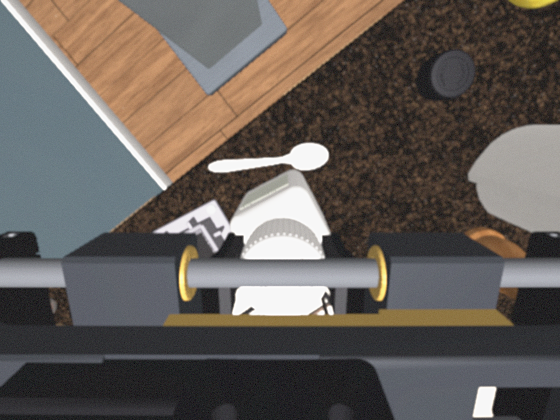

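```bash
python3 - <<'E'
from h import *
for n in ['top','scene']:
    c=grab(n); P,u,v=cloud(c); x,y,z=P.T
    ns=(abs(x-.472)<.05)&(abs(y+.193)<.05)
    for lo,hi in [(.035,.06),(.044,.058)]:
        q=P[ns&(z>lo)&(z<hi)]
        r=cv2.minAreaRect((q[:,:2]*1000).astype(np.float32)); print(n,lo,len(q),np.round(r[0],1),np.round(r[1],1),r[2])
    # dark well outline
    if n=='top':
        g=cv2.cvtColor(c['image'],cv2.COLOR_RGB2GRAY); save(c,'t2')
        b=np.array([298,212,362,276]); 
        gg=cv2.resize(g[b[1]:b[3],b[0]:b[2]],None,fx=8,fy=8,interpolation=2)
        for th in (70,90,110):
            cs,_=cv2.findContours((gg<th).astype(np.uint8),cv2.RETR_LIST,cv2.CHAIN_APPROX_NONE)
            for k in cs:
                if 10000<cv2.contourArea(k)<80000:
                    r=cv2.minAreaRect(k); pc=np.array(r[0])/8+b[:2]-.4375
                    K=np.array([[c['f'],0,c['cx']],[0,c['f'],c['cy']],[0,0,1.]])
                    p=cv2.undistortPoints(pc[None,None],K,np.array([c['k1'],0,0,0.]))[0,0]
                    Rm=cv2.Rodrigues(np.array(c['rvec']))[0]; o=-Rm.T@np.array(c['tvec']).ravel(); d=Rm.T@np.r_[p,1]
                    print('well',th,np.array(r[1])/8,r[2],'z.01',(o+d*(.01-o[2])/d[2]).round(4),'z.041',(o+d*(.041-o[2])/d[2]).round(4))
E
```

```text
top 0.035 361 [ 472.3 -194. ] [81.4 82.7] 80.67743682861328
top 0.044 290 [ 470.6 -192.8] [79.3 79.3] 81.07938385009766
well 70 [20.67027283 20.95538139] 8.746162414550781 z.01 [ 0.4716 -0.1932  0.01  ] z.041 [ 0.472 -0.191  0.041]
well 70 [47.125 45.75 ] 90.0 z.01 [ 0.4518 -0.2187  0.01  ] z.041 [ 0.4527 -0.216   0.041 ]
well 90 [21.95372391 22.08789062] 8.664134979248047 z.01 [ 0.4717 -0.1932  0.01  ] z.041 [ 0.4721 -0.191   0.041 ]
well 90 [48.375 46.875] 90.0 z.01 [ 0.4508 -0.2171  0.01  ] z.041 [ 0.4517 -0.2144  0.041 ]
well 90 [14.17508602 17.05939102] 1.5911402702331543 z.01 [ 0.4936 -0.1252  0.01  ] z.041 [ 0.4935 -0.1244  0.041 ]
scene 0.035 224 [ 468.6 -191.5] [80.4 74.3] 80.64256286621094
scene 0.044 123 [ 468.6 -191.5] [80.4 74.3] 80.64256286621094
```

Request:
send_rows(deltas="-19.5 -25 0 0 0 0 0;-19.5 -25 0 0 0 0 0;-19.5 -25 0 0 0 0 0;-19 -24 0 0 0 0 0;0 0 0 0 0 0 0;0 0 0 0 0 0 0;0 0 0 0 0 0 0")

```text
time: 7.2
position: [0.4714, -0.1915, 0.2481]
tool_rot: [0.315, 0.949, 0.0, -0.001]
ft_force: [0.3, 0.4, -1.6]
grip_width: 0.0431
grip_force: 50.0
```

```bash
python3 - <<'E'
from h import *
togo([.4715,-.1925,.178])
c=grab('scene'); save(c,'s3'); b=c['image'][150:310,240:420]
cv2.imwrite('pics/s3c.png',cv2.resize(b[:,:,::-1],(675,600),interpolation=2))
P,u,v=cloud(c);x,y,z=P.T
m=(abs(x-.4715)<.06)&(abs(y+.1925)<.06)&(z>.075)&(z<.145)
r=cv2.minAreaRect((P[m,:2]*1000).astype(np.float32)); print(m.sum(),r)
E
```

```text
pos [ 471.4 -191.5  248.1] yaw 53.23 tilt [-8.e-04  8.e-04 -1.e+00] tool delta mm [-0.8 -0.7 70.1] t 7.2
518 ((462.64105224609375, -176.63522338867188), (71.51734924316406, 38.67217254638672), 32.31178665161133)
```

View pics/s3c.png

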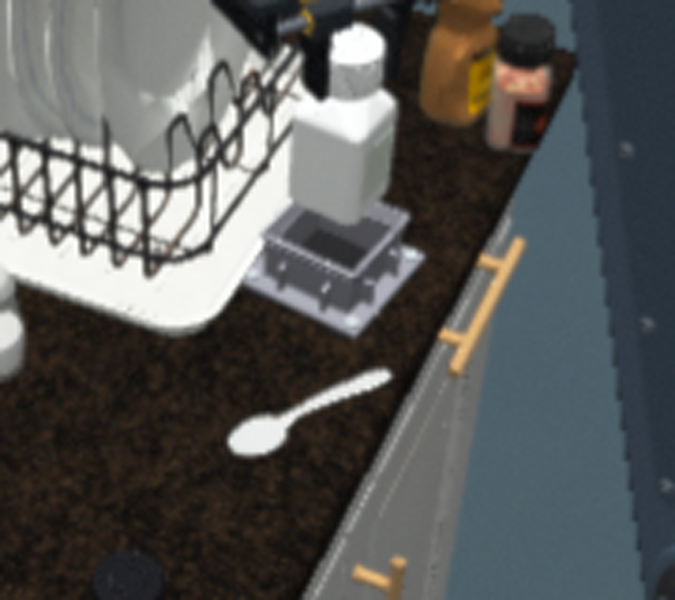

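The bottle hangs upright above the stand, with its lower corner at (350, 220), and its sides line up with the well at (340, 250). Now I'll lower it.

Request:
send_rows(deltas="-1 -1 15 0 0 0 0;0 0 10 0 0 0 0;0 0 8 0 0 0 0;0 0 8 0 0 0 0;0 0 0 0 0 0 0")

```text
time: 7.88
position: [0.4721, -0.1941, 0.2075]
tool_rot: [0.316, 0.949, 0.0, 0.0]
ft_force: [-0.8, 1.4, 7.0]
grip_width: 0.0433
grip_force: 50.0
```

Request:
send_rows(deltas="0 0 6 0 0 0 0;0 0 6 0 0 0 0;0 0 6 0 0 0 0;0 0 6 0 0 0 0;0 0 3 0 0 0 0;0 0 0 0 0 0 0")

```text
time: 8.62
position: [0.4715, -0.1941, 0.1803]
tool_rot: [0.316, 0.949, 0.0, -0.001]
ft_force: [0.2, 1.1, 6.4]
grip_width: 0.0433
grip_force: 50.0
```

Request:
send_rows(deltas="1 1 0 0 0 0 0;0 0 0 0 0 0 0;0 0 0 0 0 0 0")

```text
time: 9.0
position: [0.4713, -0.1928, 0.1806]
tool_rot: [0.316, 0.949, -0.0, -0.0]
ft_force: [-1.7, 1.2, 5.3]
grip_width: 0.0436
grip_force: 50.0
```

```bash
python3 - <<'E'
from h import *
togo([.4715,-.1925,.178]); o=robot.get_obs();print(o['ft_force'],o['moment'])
c=grab('scene'); save(c,'s4'); b=c['image'][150:270,270:405]
cv2.imwrite('pics/s4c.png',cv2.resize(b[:,:,::-1],(675,600),interpolation=2))
E
```

```text
pos [ 471.3 -192.8  180.6] yaw 53.17 tilt [-7.e-04 -1.e-04 -1.e+00] tool delta mm [0.1 0.4 2.6] t 9.0
[-1.69574885  1.17422716  5.31748448] [ 0.12275095  0.09977478 -0.00335431]
```

View pics/s4c.png

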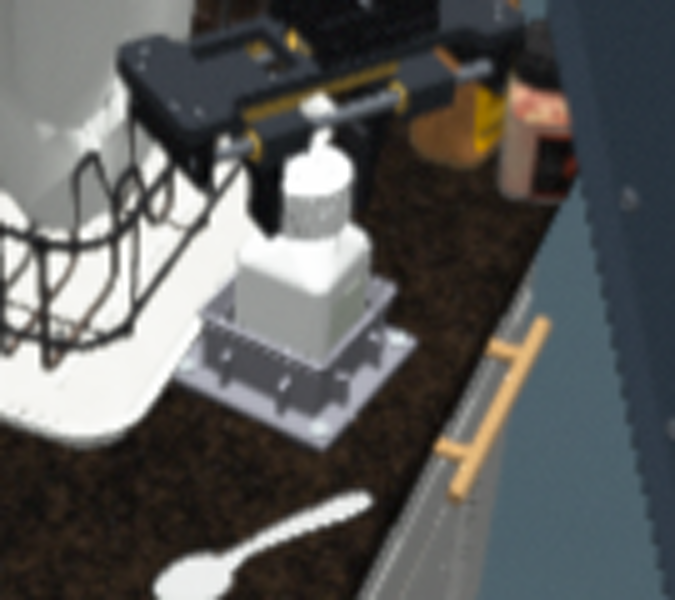

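```bash
python3 - <<'E'
from h import *
for n in ['scene','wrist']:
    c=grab(n); P,u,v=cloud(c); x,y,z=P.T
    m=(np.hypot(x-.4713,y+.1928)<.045)&(z<.15)&(z>.04)
    for k in range(60,156,1):pass
    rad=np.hypot(x-.4713,y+.1928)
    for lo in range(40,150,4):
        s=m&(z>lo/1000)&(z<=(lo+4)/1000)
        if s.sum()>3: print(n,lo,s.sum(),rad[s].min().round(3),np.median(rad[s]).round(3),rad[s].max().round(3))
E
```

```text
scene 40 50 0.025 0.035 0.043
scene 44 58 0.026 0.036 0.045
scene 48 73 0.026 0.038 0.045
scene 52 36 0.026 0.032 0.044
scene 56 29 0.026 0.03 0.036
scene 60 32 0.024 0.03 0.038
scene 64 29 0.025 0.03 0.035
scene 68 31 0.026 0.031 0.036
scene 72 37 0.025 0.03 0.036
scene 76 28 0.025 0.03 0.036
scene 80 37 0.023 0.03 0.035
scene 84 48 0.023 0.029 0.037
scene 88 61 0.021 0.026 0.034
scene 92 52 0.017 0.022 0.029
scene 96 36 0.012 0.018 0.024
scene 100 4 0.016 0.017 0.02
scene 104 11 0.018 0.019 0.021
scene 108 16 0.018 0.021 0.029
scene 112 33 0.018 0.025 0.032
scene 116 32 0.017 0.022 0.032
scene 120 29 0.018 0.024 0.032
scene 124 37 0.016 0.021 0.033
scene 128 23 0.017 0.025 0.033
scene 132 70 0.001 0.019 0.033
scene 136 90 0.003 0.017 0.032
scene 140 15 0.022 0.029 0.034
scene 144 19 0.023 0.027 0.034
scene 148 11 0.024 0.033 0.035
wrist 40 431 0.027 0.035 0.045
wrist 44 583 0.028 0.036 0.045
wrist 48 1047 0.028 0.039 0.045
wrist 52 115 0.027 0.035 0.045
wrist 56 84 0.028 0.031 0.036
wrist 60 82 0.027 0.031 0.036
wrist 64 89 0.027 0.031 0.036
wrist 68 106 0.028 0.03 0.035
wrist 72 103 0.027 0.03 0.036
wrist 76 99 0.027 0.03 0.036
wrist 80 171 0.026 0.03 0.036
wrist 84 431 0.025 0.03 0.036
wrist 88 753 0.022 0.027 0.033
wrist 92 783 0.019 0.023 0.029
wrist 96 408 0.017 0.02 0.024
wrist 100 4 0.018 0.018 0.019
wrist 104 24 0.02 0.02 0.023
wrist 108 172 0.02 0.021 0.032
wrist 112 277 0.019 0.021 0.033
wrist 116 303 0.019 0.021 0.033
wrist 120 316 0.019 0.021 0.033
wrist 124 345 0.019 0.021 0.033
wrist 128 374 0.019 0.02 0.033
wrist 132 563 0.01 0.02 0.033
wrist 136 3050 0.007 0.017 0.034
wrist 140 137 0.016 0.03 0.035
wrist 144 53 0.021 0.031 0.035
wrist 148 22 0.021 0.022 0.024
```

Request:
send_rows(deltas="0 0 3 0 0 0 0;0 0 0 0 0 0 0;0 0 0 0 0 0 0")

```text
time: 9.52
position: [0.4715, -0.193, 0.178]
tool_rot: [0.316, 0.949, -0.0, 0.0]
ft_force: [-1.3, 1.0, 7.7]
grip_width: 0.0433
grip_force: 50.0
```

Request:
send_rows(deltas="0 0 2 0 0 0 0;0 0 0 0 0 0 0;0 0 0 0 0 0 0")

```text
time: 9.9
position: [0.4716, -0.193, 0.1763]
tool_rot: [0.316, 0.949, -0.0, 0.0]
ft_force: [-1.8, 0.9, 10.1]
grip_width: 0.0432
grip_force: 50.0
```

Request:
send_rows(deltas="0 0 2 0 0 0 0;0 0 0 0 0 0 0;0 0 0 0 0 0 0")

```text
time: 10.28
position: [0.4718, -0.193, 0.1747]
tool_rot: [0.316, 0.949, -0.0, 0.001]
ft_force: [-2.0, 2.0, 12.5]
grip_width: 0.0436
grip_force: 50.0
```

Request:
send_rows(deltas="0 0 2 0 0 0 0;0 0 0 0 0 0 0;0 0 0 0 0 0 0")

```text
time: 10.65
position: [0.4721, -0.1931, 0.1745]
tool_rot: [0.316, 0.949, -0.0, 0.001]
ft_force: [-4.1, 3.8, 26.0]
grip_width: 0.0433
grip_force: 50.0
```

Request:
send_rows(deltas="0 0 -1 0 0 0 0;0 0 0 0 0 0 0;0 0 0 0 0 -6 0;0 0 0 0 0 -6 0;0 0 0 0 0 -6 0;0 0 0 0 0 0 0")

```text
time: 11.4
position: [0.4722, -0.1932, 0.1744]
tool_rot: [0.163, 0.987, -0.001, 0.001]
ft_force: [-1.2, 1.9, 16.5]
grip_width: 0.0435
grip_force: 50.0
```

Request:
send_rows(deltas="0 0 0 0 0 -6 0;0 0 0 0 0 -6 0;0 0 0 0 0 -6 0;0 0 0 0 0 0 0")

```text
time: 11.9
position: [0.4721, -0.1932, 0.1744]
tool_rot: [0.007, 1.0, -0.001, 0.001]
ft_force: [-1.7, 2.2, 17.4]
grip_width: 0.0435
grip_force: 50.0
```

```bash
python3 - <<'E'
from h import *
o=robot.get_obs();togo([.472,-.193,.1744]);print(o['ft_force'],o['moment'],o['q'])
E
```

```text
pos [ 472.1 -193.2  174.4] yaw 89.19 tilt [ 0.002  -0.0016 -1.    ] tool delta mm [0.1 0.2 0. ] t 11.9
[-1.67507895  2.23458761 17.36061333] [0.45116167 0.15118545 0.02469034] [-6.07746280e-01  5.57465888e-01  1.82658963e+00 -2.06108843e-04
  7.55009554e-01 -2.16424976e+00]
```

Request:
send_rows(deltas="0 0 0 0 0 -6 0;0 0 0 0 0 -6 0;0 0 0 0 0 -6 0;0 0 0 0 0 -6 0;0 0 0 0 0 -6 0;0 0 0 0 0 -6 0;0 0 0 0 0 0 0;0 0 0 0 0 0 0")

```text
time: 12.9
position: [0.4718, -0.1938, 0.1743]
tool_rot: [-0.302, 0.953, -0.001, 0.0]
ft_force: [-3.8, 0.0, 16.9]
grip_width: 0.0435
grip_force: 50.0
```

```bash
python3 - <<'E'
from h import *
o=robot.get_obs();togo([.472,-.193,.1744]);print(o['ft_force'],o['moment'],o['q'])
c=grab('wrist'); save(c,'w5')
P,u,v=cloud(c); x,y,z=P.T
m=(z>.06)&(z<.1)&(np.hypot(x-.472,y+.193)<.045)
r=cv2.minAreaRect((P[m,:2]*1000).astype(np.float32)); print(m.sum(),r)
E
```

```text
pos [ 471.8 -193.8  174.3] yaw 125.2 tilt [ 0.0012 -0.0025 -1.    ] tool delta mm [-0.6  0.6 -0.1] t 12.9
[-3.81666415  0.04258237 16.88411647] [0.18806273 0.43788006 0.03204784] [-6.08455406e-01  5.57698648e-01  1.82660508e+00 -1.94871200e-03
  7.54844562e-01 -2.79217771e+00]
2951 ((455.6925964355469, -204.4741973876953), (33.894649505615234, 69.72622680664062), 34.4102897644043)
```

View pics/w5.png

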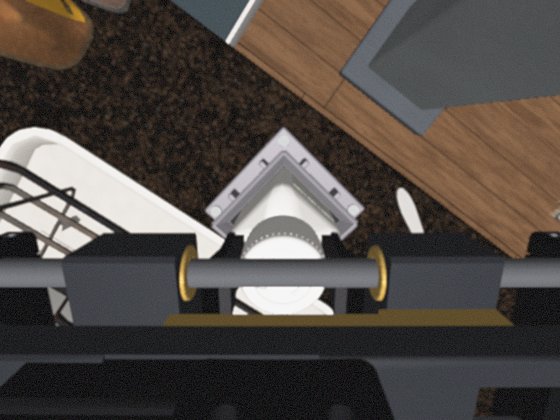

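The hand has turned the full 72° and the bottle is still square in the well, its visible corner at about (284, 150). Now a gentle lift, watching the force.

Request:
send_rows(deltas="0 0 -3 0 0 0 0;0 0 -3 0 0 0 0;0 0 -3 0 0 0 0;0 0 0 0 0 0 0;0 0 0 0 0 0 0")

```text
time: 13.58
position: [0.4716, -0.1932, 0.1814]
tool_rot: [-0.302, 0.953, -0.0, -0.0]
ft_force: [-1.4, -1.0, 5.5]
grip_width: 0.043
grip_force: 50.0
```

```bash
python3 - <<'E'
from h import *
for i in range(4):
    grab('wrist') if i<3 else 0; print(robot.get_obs()['ft_force'].round(2))
c=grab('wrist');P,u,v=cloud(c); x,y,z=P.T; rad=np.hypot(x-.472,y+.193)
for lo in range(78,116,3):
    s=(rad<.036)&(z>lo/1000)&(z<=(lo+3)/1000); print(lo,s.sum(),np.median(rad[s]).round(3) if s.any() else '')
togo([.472,-.193,.24])
E
```

```text
[-1.04 -0.58  5.02]
[-1.27 -1.12  5.39]
[-0.7  -1.3   4.29]
[-0.7  -1.3   4.29]
78 70 0.03
81 164 0.031
84 288 0.031
87 573 0.029
90 558 0.026
93 575 0.024
96 380 0.021
99 44 0.02
102 0 
105 11 0.021
108 101 0.021
111 188 0.022
114 207 0.022
pos [ 471.6 -193.   181.2] yaw 125.15 tilt [-1.e-04 -3.e-04 -1.e+00] tool delta mm [ -0.3  -0.2 -58.8] t 13.775
```

Request:
send_rows(deltas="0 0 -3 0 0 0 0;0 0 -3 0 0 0 0;0 0 0 0 0 0 0;0 0 0 0 0 0 0")

```text
time: 14.28
position: [0.4714, -0.1927, 0.187]
tool_rot: [-0.302, 0.953, 0.0, -0.0]
ft_force: [-0.4, -0.7, 0.3]
grip_width: 0.0434
grip_force: 50.0
```

```bash
python3 - <<'E'
from h import *
for i in range(3):
    grab('wrist'); print(robot.get_obs()['ft_force'].round(2))
c=grab('wrist');P,u,v=cloud(c); x,y,z=P.T; rad=np.hypot(x-.472,y+.193)
for lo in range(78,120,3):
    s=(rad<.036)&(z>lo/1000)&(z<=(lo+3)/1000); print(lo,s.sum(),np.median(rad[s]).round(3) if s.any() else '')
togo([.472,-.193,.24])
E
```

```text
[-0.63 -0.82  0.49]
[-0.58 -0.3  -1.22]
[-0.41 -0.28  0.38]
78 61 0.03
81 157 0.032
84 287 0.031
87 545 0.03
90 589 0.027
93 560 0.024
96 433 0.021
99 143 0.019
102 7 0.019
105 0 
108 0 
111 12 0.021
114 105 0.022
117 189 0.022
pos [ 471.5 -192.8  187.1] yaw 125.14 tilt [-4.e-04  3.e-04 -1.e+00] tool delta mm [ -0.3  -0.4 -52.9] t 14.475
```

Request:
send_rows(deltas="0 0 -8 0 0 0 0;0 0 -10 0 0 0 0;0 0 -12 0 0 0 0;0 0 -12 0 0 0 0;0 0 -12 0 0 0 0;0 0 -7 0 0 0 0;0 0 0 0 0 0 0;0 0 0 0 0 0 0;0 0 0 0 0 0 0")

```text
time: 15.6
position: [0.4714, -0.1927, 0.2477]
tool_rot: [-0.302, 0.953, 0.0, -0.0]
ft_force: [-0.5, -0.1, -0.7]
grip_width: 0.0432
grip_force: 50.0
```

```bash
python3 - <<'E'
from h import *
c=grab('wrist');save(c,'w6');P,u,v=cloud(c); x,y,z=P.T; rad=np.hypot(x-.472,y+.193)
for lo in range(78,220,3):
    s=(rad<.03)&(z>lo/1000)&(z<=(lo+3)/1000)
    if s.sum()>5: print(lo,s.sum(),np.median(rad[s]).round(3))
togo([.472,-.193,.248])
d=grab('scene')
b=d['image'][140:270,260:405]
cv2.imwrite('pics/v6.png',np.vstack([cv2.resize(b[:,:,::-1],(400,300),interpolation=2),cv2.resize(c['image'][:,:,::-1],(400,300))]))
P,u,v=cloud(d); x,y,z=P.T; rad=np.hypot(x-.472,y+.193)
for lo in range(99,225,3):
    s=(rad<.024)&(z>lo/1000)&(z<=(lo+3)/1000)
    if s.sum()>3: print('s',lo,s.sum(),np.median(rad[s]).round(3),np.median(P[s],0).round(3))
E
```

```text
78 7 0.03
81 32 0.029
84 67 0.029
87 230 0.028
90 396 0.027
93 405 0.024
96 392 0.021
99 336 0.017
102 64 0.007
105 14 0.016
108 26 0.016
111 109 0.017
114 140 0.017
117 32 0.016
120 42 0.015
123 209 0.014
174 72 0.022
177 173 0.022
180 183 0.022
183 188 0.022
186 215 0.021
189 224 0.021
192 235 0.021
195 244 0.021
198 252 0.021
201 1170 0.02
204 2165 0.017
207 70 0.027
210 6 0.03
213 27 0.022
216 44 0.022
219 51 0.022
pos [ 471.4 -192.7  247.8] yaw 125.14 tilt [-9.e-04  6.e-04 -1.e+00] tool delta mm [-0.3 -0.5 -0.2] t 15.65
s 99 22 0.017 [ 0.466 -0.181  0.1  ]
s 102 13 0.016 [ 0.464 -0.183  0.104]
s 105 8 0.014 [ 0.472 -0.195  0.107]
s 108 19 0.014 [ 0.47  -0.184  0.109]
s 111 24 0.016 [ 0.464 -0.188  0.112]
s 114 23 0.014 [ 0.467 -0.182  0.115]
s 117 24 0.013 [ 0.47  -0.191  0.119]
s 120 27 0.013 [ 0.473 -0.197  0.122]
s 123 15 0.013 [ 0.472 -0.191  0.124]
s 171 4 0.021 [ 0.482 -0.173  0.173]
s 174 5 0.023 [ 0.471 -0.17   0.176]
s 177 7 0.022 [ 0.477 -0.172  0.179]
s 180 7 0.022 [ 0.472 -0.174  0.182]
s 183 6 0.023 [ 0.476 -0.172  0.184]
s 186 9 0.023 [ 0.474 -0.172  0.188]
s 189 4 0.021 [ 0.474 -0.173  0.19 ]
s 192 4 0.023 [ 0.48  -0.173  0.193]
s 198 4 0.023 [ 0.483 -0.174  0.2  ]
s 201 17 0.019 [ 0.486 -0.18   0.202]
```

View pics/v6.png

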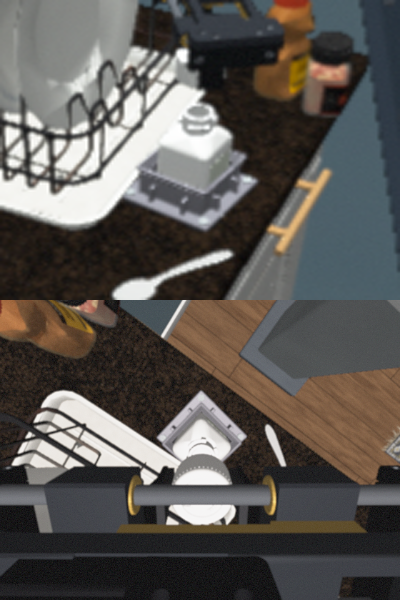

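The bottle is open and seated, with its threaded neck visible at (197, 118). The cap is held with its lower edge at z≈0.174, and the rim is at about 0.1245, so the gap is 5 cm.

```bash
python3 -c "
from rig import robot
print(robot.hand_in())"
```

```text
the job is handed in; nothing more can be done
None
```

The bottle stands open in the stand and the gripper still holds its cap level about 5 cm above the mouth; I handed the job in at about 15.7 s, and no verdict came back.

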